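# Close the plaster-mould clamp and lock it with its bent pin

### The job

Close the clamp over the plaster mould: swing its raised steel bar all the way down so that the bar's eye lies between the two upright cheeks, then push the longer of the two bent steel pins, from either side, through both cheeks and the eye until the whole tapered tip has come out beyond the far cheek. Let go and leave the pin there with the bar down, and do not shift the unfired jug or the bowl.

Things in the scene. Friction and masses are not known exactly. Their poses are not given: they have to be found in the camera images.
- clamp: The mould clamp, fixed to the table: dark steel base plate 130 (x) by 330 (y) by 14 mm thick; a white two-part plaster mould 80 (x) by 110 (y) mm, top 96 mm above the table, stands at its centre; hinge posts 120 mm towards its own +y, the two clevis cheeks 120 mm towards its own -y. Origin at the centre of the base's underside on the table, x and y along the base's sides, z up.
- clevis_hole (a point): Centre of the clevis, midway between the cheeks on the axis of their holes, 112 mm above the table; axes as clamp. The hole axis is level, along x. The two upright steel cheeks are plates 10 mm thick, 46 mm wide (y), their tops 22 mm above the axis; inner faces at x = -12 and +12 mm, outer faces at x = -22 and +22 mm. Both holes are 21 mm in diameter, as is the hole in the bar's eye (18 mm thick), which lines up with them when the bar is fully down.
- clamp_hinge (a point): Hinge axis of the bar: 240 mm from the clevis hole along the clamp's own +y, 112 mm above the table; the hinge axis is level, along the clamp's own x.
- clamp_bar (a joint): Angle of the clamp bar in rad: 0 = fully down (level, on its stop, the eye in the clevis), growing as the eye end swings up; it starts raised by 0.5 to 0.9. The bar is steel, 24 mm wide and 14 mm thick, centred on the line from the hinge axis to the eye, 0.5 kg. Its hinge is stiff: it stays where it is left; pushing on its top near bar_push with up to about 10 N moves it down.
- bar_push (a point): A point on the middle of the bar's upper face, 160 mm from the hinge axis towards the eye; with the bar down it is 119 mm above the table.
- long_pin: The longer bent pin (the one to use), plain steel round bar 16 mm thick, bent in an L, lying flat on the table, 0.25 kg: a straight shank 140 mm long from the bend to the tip, and a handle 60 mm long at right angles to it. Origin on the underside of the shank (on the table while it lies), 45 mm from the bend and 95 mm from the tip; x runs along the shank to the tip, the handle runs from the bend towards -y; the shank's axis is 8 mm above the origin (z).
- long_pin_tip (a point): End of the long pin's tip, on the shank's axis. The last 12 mm taper from 16 to 8 mm in diameter.
- long_pin_neck (a point): Point on the long pin's shank axis 15 mm from the bend, 125 mm from the tip.
- short_pin: A spare bent pin, too short for this clamp: same bar 16 mm thick, shank 70 mm, handle 45 mm. It may lie in either of the two pins' places. Origin on the underside of the shank, 30 mm from the bend; x to the tip, handle towards -y.
- jug: Unfired clay jug, 210 mm tall, 150 mm wide at the foot, with a side handle; origin at the centre of its foot.
- bowl: Unfired brown clay bowl, 120 mm in diameter, 60 mm tall; origin at the centre of its foot.
Things that resemble listed ones, but are neither listed nor needed, are in the scene too. What is shaped like the long_pin but green is not meant.

How it is judged:
By the outcome, as a careful person would: the job done as asked, in the order asked, and still so for the second after the job is handed in, with the robot touching nothing.
It also fails if it takes over 56 s, if anything falls off the work surface, if the arm or the gripper's body presses on something with over 40 N, if the wrist force passes 120 N, or if a joint passes its speed limit or range.

### The arm

A 6-joint arm with a two-finger parallel gripper is mounted at the origin on the work surface. World frame = base frame: x ahead of the robot, y to its left, z up, the work surface at z = 0. Lengths are in m, angles in rad, forces in N, time in s.
With the tool pointing down it reaches from about 0.3 to 0.85 m from the base axis. Payload 4.2 kg.
Tool frame: the origin (TCP) lies at the very end of the fingers, on their centre line; the grasp point (between the pads) lies 19 mm behind it; z points along the fingers, y is the line along which they close (so a half turn about z gives the same grasp; the last joint's range is limited). The gripper opens to 91 mm and grips with 3 to 60 N. Pads are 32 mm wide; open, the fingers measure 118 mm over their backs; the gripper's body (76 mm by 178 mm) begins 60 mm behind the grasp point.
Start: joints at [-1.306, 0.32, 1.565, -0, 1.257, -0.02], TCP at [0.162, -0.552, 0.184] pointing down, gripper open.
Joint ranges: [-3.11, 3.11], [-0.84, 2.01], [0.21, 2.61], [-1.34, 4.49], [0.05, 2.63], [-2.56, 2.56]. Speed limits (rad/s): [2.57, 2.57, 3.14, 3.14, 3.14, 3.14].

### API

Orientations are given as a 3x3 rotation matrix whose columns are the frame's x, y, z axes.
In Python, from station import * gives the robot as it stands. The module is installed in compiled form; this text tells all that it offers.
- The arm moves only by the tool servo_tool, never from a script. Its argument "increments" is one flat list of numbers, 7 for each row, row after row: the shift along the tool's x, y, z in cm, then the turn, a rotation vector about the tool's x, y, z in degrees, then the gripper command: -1 is shut, 1 is fully open, values between are in proportion. In form: [x, y, z, wx, wy, wz, claw, x, y, z, wx, wy, wz, claw, ...]. A call has 1 to 12 rows; each row is the pose to reach, as a shift and turn from the pose commanded when the call began, along the tool's axes at that moment; what a row does not reach only later rows make up. A row lasts 1/8 s, in which the tool goes at most 62.5 mm and 10.7 degrees, less where a joint would pass 70% of its speed; a pose out of reach is approached as far as the arm can. A call with a gripper value outside its range is refused whole. The fingers move at their own pace and stop on an object; the grip force is fixed at half the most. Time passes only in rows, so rows that repeat a pose let the fingers close. It gives the time, the measured TCP pose, the force, the opening and the grip force at its end, in the units of the state.
- read_state(): the state, without advancing time (a new reading comes with each control period).
- capture(name): name is "side" or "top" or "wrist"; returns (picture, depth): 384x512x3 uint8, blue, green, red; 384x512 float32, m along the optical axis (not along the pixel's ray), 0 where there is no reading.
- camera_info(name): a dict with "fovy" (degrees; the focal length in pixels is half the picture's height over the tangent of half this angle, whatever the lens; pixels are square), "cx", "cy" (the principal point, pixels), "rvec" (rotation vector, rad) and "tvec" (3), from world to camera coordinates, as OpenCV has them. Camera axes: x right, y down, z forward; pixel columns grow to the right and rows downward; lengths in m; the calibration is good to about 2 mm. A picture is of the moment at which its call begins: read the wrist's pose just before it. camera_info takes no time and is no camera call; for the wrist camera it gives the pose at the moment of the call.
- finish_job(): hands the job in; it is judged then, once.
The state is a dict: "time": time; "qpos": joint angles; "qvel": joint speeds; "effort": joint torques, N m; "position": TCP position; "orientation": TCP orientation; "contact_force": force on the tool from outside, world axes, zero at the start; "moment": the same for the moment, N m; "gripper_width": opening from 0.0 (shut) to 1.0 (fully open); "gripper_force": force on a finger pad.
Only numpy, scipy, OpenCV 4.12 (cv2) and the standard library are available. Lean on these libraries where they do the work, as an engineer would, in place of code of your own. Each camera call takes 0.05 s, during which the arm holds its last target. There are 200 camera calls.

## Working session

There is one attempt and no reset: what is moved stays moved. The work goes in short steps, Python scripts to look and compute and a tool call to move; the robot and the scene stay as the last step left them, time stands still between calls to the robot, and variables do not carry over. Pictures are saved under pics/ and viewed, at most 13 in all, crops included, and the job is handed in when it is done.

Besides the shell and the picture viewer there is one more tool, called after "Emit:" as name(argument=value, ...) on one line, values as JSON. servo_tool: Moves the arm, as the interface text tells. Its arguments: {"type":"object","properties":{"increments":{"type":"array"}},"required":["increments"]}

```bash
mkdir -p pics; cat > h.py <<'E'
from station import *
import numpy as np, cv2
def cam(n):
    c=camera_info(n); f=192/np.tan(np.radians(c["fovy"])/2)
    R=cv2.Rodrigues(np.array(c["rvec"],float))[0]; t=np.array(c["tvec"],float).ravel()
    return f,c["cx"],c["cy"],R,t
def ray(C,u,v):
    f,cx,cy,R,t=C; return -R.T@t, R.T@np.array([(u-cx)/f,(v-cy)/f,1])
def onz(C,u,v,z):
    o,d=ray(C,u,v); return o+d*(z-o[2])/d[2]
def pts(C,D):
    f,cx,cy,R,t=C; v,u=np.mgrid[:384,:512]
    return (np.stack([(u-cx)/f*D,(v-cy)/f*D,D],-1)-t)@R
def proj(C,p):
    f,cx,cy,R,t=C; q=R@np.array(p)+t; return q[0]/q[2]*f+cx,q[1]/q[2]*f+cy
E
python3 - <<'E'
from h import *
for n in("top","side"):
    I,D=capture(n); np.savez(f"{n}0.npz",I=I,D=D,C=np.array(cam(n),dtype=object)); 
    cv2.imwrite(f"pics/{n}0.png",cv2.resize(I,(768,576)))
    C=cam(n);print(n,C[0],C[1:3],-C[3].T@C[4],(D==0).mean())
s=read_state();print(s["time"],s["position"],s["orientation"],s["contact_force"])
E
```

```text
top 438.1042462484577 (260.4666180275115, 191.38556397848217) [0.2641905  0.04973873 1.53372224] 0.004079182942708333
side 395.52187910265565 (250.4811401364484, 189.722388503944) [ 1.14958099 -0.61940744  0.74994427] 0.00390625
0.1 [ 0.16141394 -0.55138102  0.18280811] [[ 9.59717812e-01  2.80965369e-01 -4.27725880e-04]
 [ 2.80965694e-01 -9.59716612e-01  1.51763459e-03]
 [ 1.59071300e-05 -1.57667725e-03 -9.99998757e-01]] [-0.92475244  0.14298483  0.21306317]
```

View pics/top0.png

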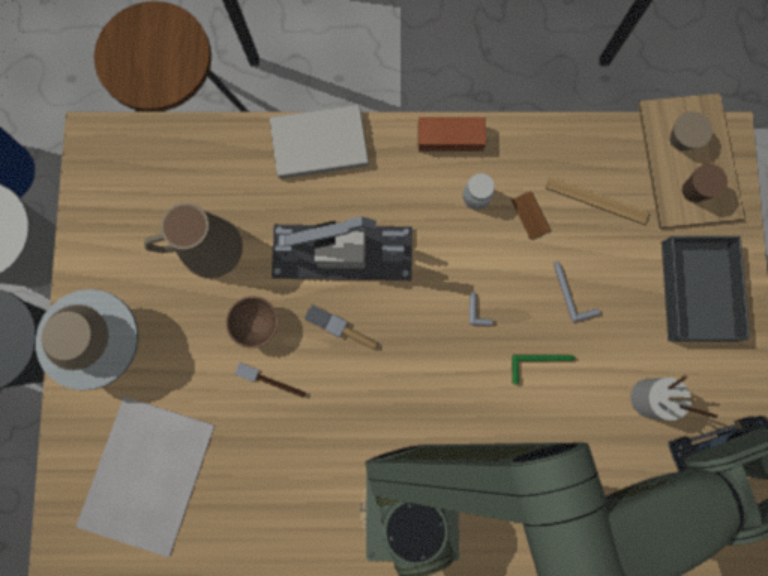

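View pics/side0.png

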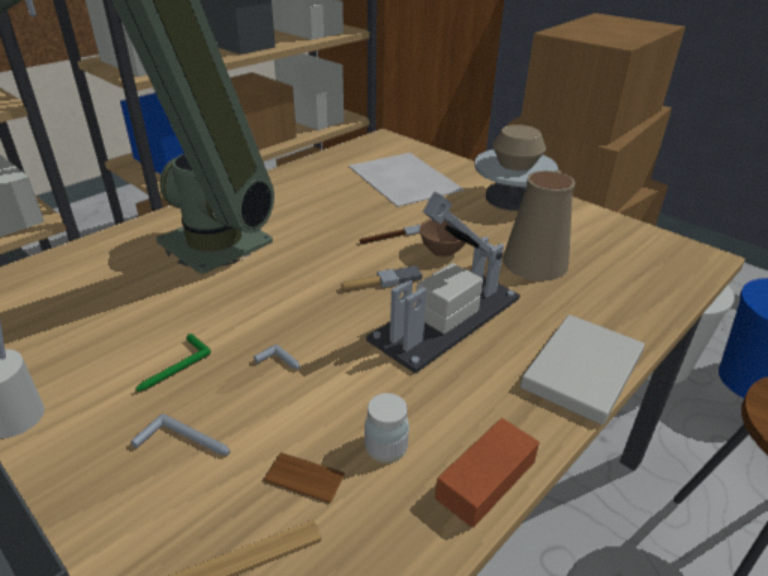

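Top view (768×576 px): the clamp is at (342,252), with its cheeks at right (400,250) and its hinge at left (282,238) beside the jug (190,230). The bowl is at (251,322). There are three L-shaped candidates: a small grey one at (478,312), a large grey one at (575,298), and a green one at (540,362), which is excluded. The large grey one fits the long pin, and I'll confirm that in a crop.

```bash
python3 - <<'E'
from h import *
z=np.load("top0.npz",allow_pickle=True);I,D=z["I"],z["D"];C=tuple(z["C"])
P=pts(C,D)
hsv=cv2.cvtColor(I,cv2.COLOR_BGR2HSV)
# pins
for name,(x0,x1,y0,y1) in dict(big=(360,410,168,222),small=(305,335,190,222)).items():
    m=(hsv[...,1]<75)&(hsv[...,2]>80); k=np.zeros_like(m);k[y0:y1,x0:x1]=m[y0:y1,x0:x1]
    n,l,st,ce=cv2.connectedComponentsWithStats(k.astype(np.uint8)); i=1+st[1:,4].argmax()
    v,u=np.nonzero(l==i); W=np.array([onz(C,a,b,.008) for a,b in zip(u,v)])[:,:2]
    np.save(name+".npy",W)
    r=cv2.minAreaRect(W.astype(np.float32)*1000); print(name,len(W),r, "zmax",np.percentile(P[l==i][:,2],[50,95]))
    hull=cv2.boxPoints(r); print(hull.round(0).tolist())
# clamp
m=np.zeros(D.shape,bool);m[140:195,175:285]=1
b=m&(hsv[...,2]<75)&(P[...,2]<.03)&(P[...,2]>.006)
r=cv2.minAreaRect((P[b][:,:2]*1000).astype(np.float32));print("base",b.sum(),r)
for lo,hi in((.09,.1),(.12,.14),(.14,.3)):
    q=m&(P[...,2]>lo)&(P[...,2]<hi); n,l,st,ce=cv2.connectedComponentsWithStats(q.astype(np.uint8))
    for i in range(1,n):
        if st[i,4]>6: p=P[l==i];print(lo,st[i,4],p.mean(0).round(3),p.min(0).round(3),p.max(0).round(3))
a=cv2.resize(I[160:265,295:420],None,fx=5,fy=5,interpolation=cv2.INTER_CUBIC);cv2.imwrite("pics/crop1.png",a)
# jug, bowl
for nm,(x0,x1,y0,y1) in dict(jug=(90,165,130,190),bowl=(148,188,195,235)).items():
    p=P[y0:y1,x0:x1].reshape(-1,3);p=p[p[:,2]>.03];print(nm,p.min(0).round(3),p.max(0).round(3))
E
```

```text
big 308 ((488.93743896484375, -371.63604736328125), (160.78932189941406, 66.5868148803711), 38.383567810058594) zmax [0.01301858 0.01984516]
[[405.0, -395.0], [447.0, -448.0], [573.0, -348.0], [531.0, -296.0]]
small 167 ((456.7498779296875, -163.2560577392578), (56.01212692260742, 80.81072998046875), 88.89131164550781) zmax [0.01258261 0.01933847]
[[416.0, -190.0], [497.0, -192.0], [498.0, -136.0], [417.0, -134.0]]
base 1625 ((590.0765991210938, 161.75967407226562), (330.34600830078125, 129.56954956054688), 88.79791259765625)
0.09 443 [0.579 0.154 0.095] [0.551 0.108 0.09 ] [0.621 0.215 0.1  ]
0.12 143 [0.592 0.279 0.128] [0.569 0.254 0.12 ] [0.62 0.3  0.14]
0.12 55 [0.606 0.043 0.133] [0.601 0.021 0.123] [0.612 0.064 0.139]
0.12 54 [0.572 0.044 0.132] [0.566 0.021 0.12 ] [0.578 0.064 0.139]
0.14 571 [0.589 0.168 0.22 ] [0.567 0.077 0.14 ] [0.617 0.259 0.3  ]
jug [0.264 0.05  0.03 ] [0.664 0.575 1.534]
bowl [0.264 0.05  0.03 ] [0.48  0.42  1.534]
```

View pics/crop1.png

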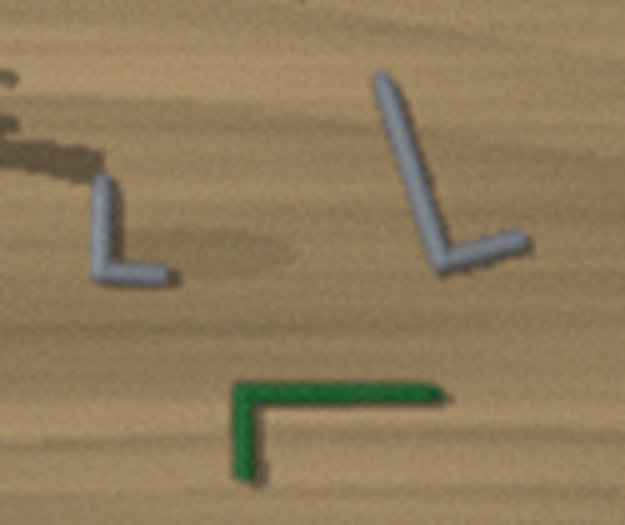

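```bash
python3 - <<'E'
from h import *
z=np.load("top0.npz",allow_pickle=True);I,D=z["I"],z["D"];C=tuple(z["C"])
P=pts(C,D)
m=np.zeros(D.shape,bool);m[140:195,175:285]=1
p=P[m&(P[...,2]>.15)&(P[...,2]<.26)&(abs(P[...,0]-.591)<.008)]
k=np.polyfit(p[:,1],p[:,2],1);th=np.arctan(-k[0]);print("bar",k,th,len(p),np.abs(np.polyval(k,p[:,1])-p[:,2]).mean())
h=np.array([.282,.112])
for L in(.16,.18):
    for t in(th,.5,.25,0):
        print(L,round(t,2),(h+L*np.array([-np.cos(t),np.sin(t)])+.007*np.array([np.sin(t),np.cos(t)])).round(3))
for nm,(x0,x1,y0,y1) in dict(jug=(90,165,130,190),bowl=(148,188,195,235)).items():
    q=P[y0:y1,x0:x1].reshape(-1,3);q=q[(q[:,2]>.02)&(q[:,2]<.25)];print(nm,q.min(0).round(3),q.max(0).round(3))
b,t,e=[onz(C,*q,.008) for q in((383,213),(371.6,175.6),(400,208))]
print("pin",b,t,e,np.degrees(np.arctan2(*(t-b)[1::-1])),np.linalg.norm(t-b),np.linalg.norm(e-b))
W=np.load("big.npy");d=(t-b)[:2]/np.linalg.norm((t-b)[:2]);n=np.array([-d[1],d[0]])
a=(W-b[:2])@d;c=(W-b[:2])@n
s=(a>20e-3)&(a<.125);f=np.polyfit(a[s],c[s],1);print("fit",f,"a",a.min(),a.max(),"c",c.min(),c.max())
dd=d+f[0]*n;dd/=np.linalg.norm(dd);print("dir",np.degrees(np.arctan2(dd[1],dd[0])),"axis pt at 0",b[:2]+f[1]*n)
s=read_state();R=np.array(s["orientation"]);x=np.array(s["position"])
for g in([.591,.14,.36],[.591,.14,.26]):print((R.T@(np.array(g)-x)*100).round(2))
E
```

```text
bar [-0.89762849  0.37523509] 0.7315033298339393 164 0.0024459740456782356
0.16 0.73 [0.168 0.224]
0.16 0.5 [0.145 0.195]
0.16 0.25 [0.129 0.158]
0.16 0 [0.122 0.119]
0.18 0.73 [0.153 0.237]
0.18 0.5 [0.127 0.204]
0.18 0.25 [0.109 0.163]
0.18 0 [0.102 0.119]
jug [0.531 0.4   0.02 ] [0.664 0.575 0.218]
bowl [0.364 0.3   0.02 ] [0.48  0.42  0.069]
pin [ 0.43000654 -0.38340893  0.008     ] [ 0.56338268 -0.348899    0.008     ] [ 0.44759365 -0.44388062  0.008     ] 14.50664878858856 0.13776838899819155 0.06297723115913006
fit [ 0.01926962 -0.00047732] a -0.00527853083488542 0.14473725355391323 c -0.0640081453208151 0.011137251464926676
dir 15.610580048857855 axis pt at 0 [ 0.43012611 -0.38387103]
[ 60.65 -54.31 -17.63]
[ 60.65 -54.3   -7.63]
```

Emit:
servo_tool(increments=[0, 0, -6, 0, 0, 0, -1, 5, -4.5, -12, 0, 0, 0, -1, 9, -8, -17.6, 0, 0, 0, -1, 14, -12.5, -17.6, 0, 0, 0, -1, 19, -17, -17.6, 0, 0, 0, -1, 24, -21.5, -17.6, 0, 0, 0, -1, 29, -26, -17.6, 0, 0, 0, -1, 34, -30.5, -17.6, 0, 0, 0, -1, 39, -35, -17.6, 0, 0, 0, -1, 44, -39.5, -17.6, 0, 0, 0, -1, 49, -44, -17.6, 0, 0, 0, -1, 54, -48.5, -17.6, 0, 0, 0, -1])

```text
time: 1.6
position: [0.5042, 0.0027, 0.3592]
orientation: [[0.96, 0.281, -0.0], [0.281, -0.96, -0.0], [-0.0, 0.0, -1.0]]
contact_force: [0.4, -0.3, 0.1]
gripper_width: 0.003
gripper_force: 0.0
```

Emit:
servo_tool(increments=[4, -3.5, 0, 0, 0, 0, -1, 6.6, -5.8, 0, 0, 0, 0, -1, 6.6, -5.8, 0, 0, 0, 0, -1])

```text
time: 1.98
position: [0.5513, 0.0769, 0.3579]
orientation: [[0.959, 0.284, -0.003], [0.284, -0.959, -0.0], [-0.003, -0.001, -1.0]]
contact_force: [-0.8, -0.5, -0.2]
gripper_width: 0.006
gripper_force: 0.0
```

Emit:
servo_tool(increments=[0, 0, 0, 0, 0, 0, -1])

```text
time: 2.1
position: [0.5503, 0.0745, 0.3591]
orientation: [[0.96, 0.281, -0.001], [0.281, -0.96, -0.001], [-0.001, 0.0, -1.0]]
contact_force: [-0.6, -0.1, 0.0]
gripper_width: 0.002
gripper_force: 0.0
```

```bash
python3 - <<'E'
from h import *
s=read_state();print(s["time"],s["position"],s["qpos"],s["qvel"])
E
```

```text
2.1 [0.55026933 0.07452165 0.35912379] [ 1.14286473e-01  2.35319588e-01  1.25262640e+00 -5.92220514e-04
  1.65489670e+00  1.40028564e+00] [-0.01645396 -0.01754445  0.00246368  0.00111262 -0.00172282  0.0023242 ]
```

Emit:
servo_tool(increments=[3, -3.2, 3, 0, 0, 0, -1, 5.9, -6.4, 8, 0, 0, 0, -1, 5.9, -6.4, 10, 0, 0, 0, -1, 5.9, -6.4, 11.5, 0, 0, 0, -1, 5.9, -6.4, 12.2, 0, 0, 0, -1, 5.6, -5.2, 13.9, 0, 0, 0, -1, 5.2, -4, 15.5, 0, 0, 0, -1])

```text
time: 2.98
position: [0.5902, 0.1277, 0.2061]
orientation: [[0.96, 0.28, 0.004], [0.28, -0.96, 0.002], [0.004, -0.001, -1.0]]
contact_force: [0.5, 1.2, 1.2]
gripper_width: 0.006
gripper_force: 1.0
```

Emit:
servo_tool(increments=[-0.2, 0.5, 1, 0, 0, 0, -1, -0.3, 1.0, 2, 0, 0, 0, -1, -0.4, 1.4, 3, 0, 0, 0, -1, -0.5, 1.8, 4.1, 0, 0, 0, -1, -0.6, 2.1, 5.3, 0, 0, 0, -1, -0.7, 2.3, 6.4, 0, 0, 0, -1, -0.7, 2.4, 7.4, 0, 0, 0, -1])

```text
time: 3.85
position: [0.5891, 0.1028, 0.1295]
orientation: [[0.96, 0.281, -0.001], [0.281, -0.96, -0.0], [-0.001, 0.0, -1.0]]
contact_force: [-0.7, -1.6, 1.8]
gripper_width: 0.008
gripper_force: 0.9
```

Emit:
servo_tool(increments=[0, 0, 0.5, 0, 0, 0, -1, 0, 0, 0.9, 0, 0, 0, -1, 0, 0, 1.2, 0, 0, 0, -1, 0, 0, 1.3, 0, 0, 0, -1])

```text
time: 4.35
position: [0.5895, 0.103, 0.1175]
orientation: [[0.96, 0.281, 0.0], [0.281, -0.96, -0.0], [0.0, 0.0, -1.0]]
contact_force: [-1.0, -0.5, 1.7]
gripper_width: 0.001
gripper_force: 0.8
```

```bash
python3 - <<'E'
from h import *
s=read_state();print(s["contact_force"],s["position"])
I,D=capture("side");cv2.imwrite("pics/side1.png",cv2.resize(I[120:260,190:370],(800,622))[:600])
E
```

```text
[-1.04800578 -0.46438534  1.73731463] [0.58946325 0.1029507  0.11749906]
```

View pics/side1.png

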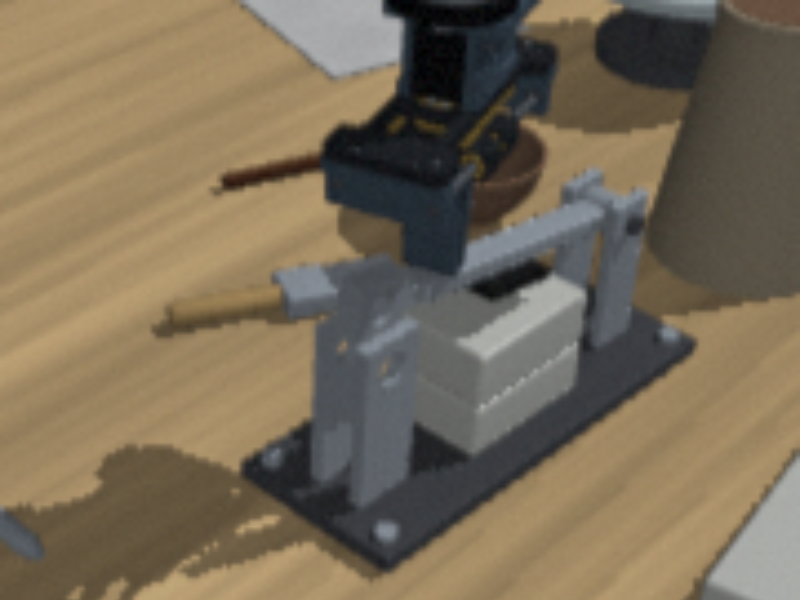

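The side crop shows the fingers on the bar at (440,265). The bar slopes less steeply than the base edge, so it may not be fully down. I'll check that with depth.

```bash
python3 - <<'E'
from h import *
for n in("side","top"):
    I,D=capture(n);C=cam(n);P=pts(C,D)
    m=(P[...,0]>.57)&(P[...,0]<.605)&(P[...,1]>.02)&(P[...,1]<.27)&(P[...,2]>.1)&(P[...,2]<.3)
    p=P[m]
    for y in np.arange(.02,.27,.02):
        q=p[(p[:,1]>y)&(p[:,1]<y+.02)]
        if len(q):print(n,y.round(2),len(q),np.percentile(q[:,0],[10,90]).round(3),np.percentile(q[:,2],[10,50,90]).round(3))
E
```

```text
side 0.02 274 [0.578 0.601] [0.117 0.159 0.269]
side 0.04 125 [0.58  0.601] [0.106 0.154 0.268]
side 0.06 96 [0.578 0.601] [0.142 0.25  0.269]
side 0.08 342 [0.578 0.603] [0.149 0.265 0.293]
side 0.1 32 [0.602 0.605] [0.135 0.155 0.201]
side 0.12 31 [0.594 0.605] [0.122 0.136 0.145]
side 0.14 77 [0.59  0.604] [0.135 0.245 0.284]
side 0.16 75 [0.585 0.604] [0.134 0.242 0.269]
side 0.18 104 [0.587 0.604] [0.131 0.243 0.269]
side 0.2 27 [0.585 0.604] [0.128 0.13  0.132]
side 0.22 20 [0.586 0.603] [0.126 0.127 0.128]
side 0.24 22 [0.588 0.604] [0.123 0.124 0.125]
side 0.26 24 [0.574 0.601] [0.12  0.123 0.128]
top 0.02 46 [0.574 0.603] [0.247 0.268 0.27 ]
top 0.04 25 [0.573 0.584] [0.152 0.243 0.268]
top 0.06 38 [0.571 0.593] [0.152 0.255 0.269]
top 0.08 1 [0.574 0.574] [0.205 0.205 0.205]
top 0.1 1 [0.573 0.573] [0.208 0.208 0.208]
top 0.12 6 [0.579 0.581] [0.131 0.138 0.142]
top 0.14 7 [0.576 0.58 ] [0.121 0.125 0.132]
top 0.16 8 [0.573 0.591] [0.266 0.268 0.271]
top 0.18 55 [0.575 0.599] [0.265 0.268 0.272]
top 0.2 45 [0.581 0.6  ] [0.118 0.128 0.131]
top 0.22 48 [0.582 0.602] [0.122 0.126 0.13 ]
top 0.24 48 [0.581 0.603] [0.118 0.122 0.126]
top 0.26 31 [0.573 0.6  ] [0.115 0.121 0.127]
```

```bash
python3 - <<'E'
from h import *
s=read_state();C=cam("side");T=np.array(s["position"]);print(T,s["contact_force"],s["moment"])
I,D=capture("side")
a=I[150:230,230:330].copy();f=8
a=cv2.resize(a,None,fx=f,fy=f,interpolation=cv2.INTER_CUBIC)[:600]
def mk(p,c):
    u,v=proj(C,p);cv2.circle(a,(int((u-230)*f),int((v-150)*f)),5,c,-1);print(p,u,v)
mk(T,(0,0,255)); mk([.5875,.042,.112],(0,255,0)); mk([.589,.102,.119],(255,0,0)); mk([.5925,.282,.112],(0,255,255)); mk([.6095,.042,.112],(255,255,0))
cv2.imwrite("pics/side2.png",a)
E
```

```text
[0.58949668 0.10312405 0.1175436 ] [-0.06441321 -0.35733454  0.86567386] [-0.04254919  0.06173659  0.06672711]
[0.58949668 0.10312405 0.1175436 ] 285.7898476690586 188.17777533294247
[0.5875, 0.042, 0.112] 270.588411525322 198.65175169345045
[0.589, 0.102, 0.119] 285.4249309819958 187.8414660050312
[0.5925, 0.282, 0.112] 324.07414212823255 166.46514277978133
[0.6095, 0.042, 0.112] 276.68265029488884 202.08232287193545
```

View pics/side2.png

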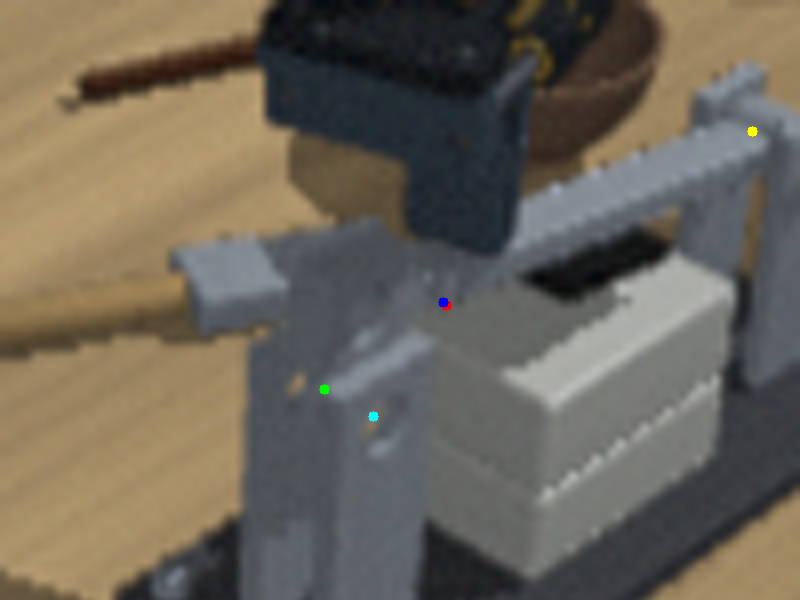

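The fingertips appear about 20 mm above the reported TCP: the expected spot is (446,305) and the visible end is (455,245). The bar is still about 0.13 rad up, so I'll press on gently and watch the force.

Emit:
servo_tool(increments=[0, 0, 0.4, 0, 0, 0, -1, 0, 0, 0.8, 0, 0, 0, -1, 0, 0, 1.2, 0, 0, 0, -1, 0, 0, 1.5, 0, 0, 0, -1])

```text
time: 5.05
position: [0.5894, 0.1029, 0.1021]
orientation: [[0.96, 0.281, -0.0], [0.281, -0.96, -0.0], [-0.0, 0.0, -1.0]]
contact_force: [1.4, -1.4, 1.4]
gripper_width: 0.004
gripper_force: 0.8
```

Emit:
servo_tool(increments=[0, 0, 0.3, 0, 0, 0, -1, 0, 0, 0.6, 0, 0, 0, -1])

```text
time: 5.3
position: [0.5894, 0.1029, 0.0963]
orientation: [[0.96, 0.281, -0.0], [0.281, -0.96, -0.0], [-0.0, 0.0, -1.0]]
contact_force: [-0.1, -1.0, 0.9]
gripper_width: 0.004
gripper_force: 0.8
```

```bash
cat > bar.py <<'E'
from h import *
def bar():
    I,D=capture("side");C=cam("side");P=pts(C,D)
    m=(P[...,0]>.583)&(P[...,0]<.602)&(P[...,1]>.19)&(P[...,1]<.255)&(P[...,2]>.105)&(P[...,2]<.2)
    p=P[m];k=np.polyfit(p[:,1],p[:,2],1);print("bar slope",k[0],"z at .24",np.polyval(k,.24),len(p));return I,D,C,P
E
python3 - <<'E'
from bar import *
I,D,C,P=bar()
a=cv2.resize(I[150:225,230:330],None,fx=8,fy=8,interpolation=cv2.INTER_CUBIC)
cv2.imwrite("pics/side3.png",a)
E
```

```text
bar slope -0.0435253844772064 z at .24 0.12064339433437246 70
```

View pics/side3.png

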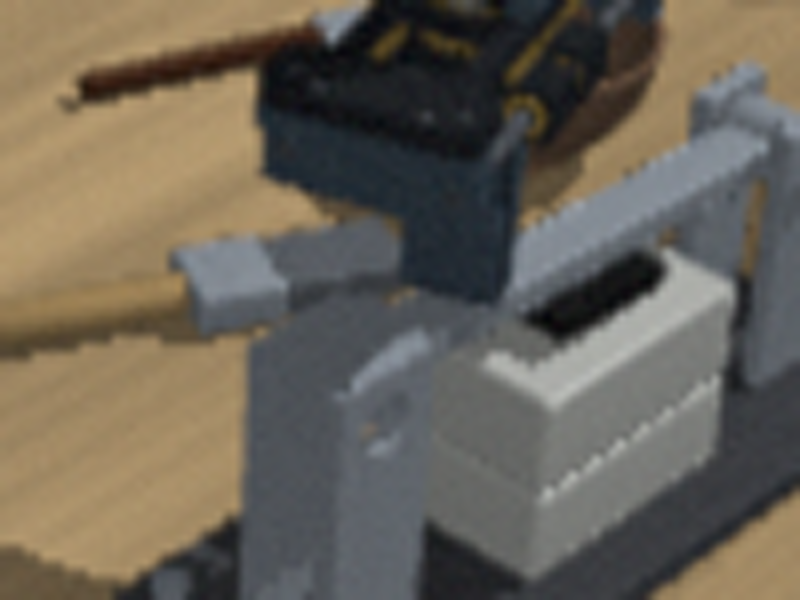

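Bar now about 0.04 rad up. Continuing until the force rises.

Emit:
servo_tool(increments=[0, 0, 0.3, 0, 0, 0, -1, 0, 0, 0.6, 0, 0, 0, -1, 0, 0, 0.6, 0, 0, 0, -1])

```text
time: 5.72
position: [0.5892, 0.1031, 0.09]
orientation: [[0.96, 0.281, -0.001], [0.281, -0.96, 0.0], [-0.001, -0.0, -1.0]]
contact_force: [0.7, 0.8, 0.0]
gripper_width: 0.006
gripper_force: 0.0
```

```bash
python3 - <<'E'
from bar import *
bar();s=read_state();print(s["contact_force"],s["effort"],s["position"])
E
```

```text
bar slope 0.0033364855120540026 z at .24 0.11941393621274951 73
[ 0.71995359 -0.68051822  0.94795732] [-5.83385909e-02 -4.49073100e+01 -2.11927307e+01  2.84690940e-02
 -7.90136936e-02  5.83253586e-05] [0.58914334 0.10317083 0.09012866]
```

Emit:
servo_tool(increments=[0, 0, 0.2, 0, 0, 0, -1, 0, 0, 0.3, 0, 0, 0, -1])

```text
time: 6.02
position: [0.5894, 0.1032, 0.0888]
orientation: [[0.96, 0.281, 0.001], [0.281, -0.96, 0.0], [0.001, -0.0, -1.0]]
contact_force: [-3.7, -0.6, 11.6]
gripper_width: 0.006
gripper_force: 5.8
```

```bash
python3 - <<'E'
from bar import *
I,D,C,P=bar();s=read_state();T=np.array(s["position"]);print(s["contact_force"],s["effort"],T)
I,D=capture("wrist");cv2.imwrite("pics/w1.png",I);C=cam("wrist");print("wrist cam pos",-C[3].T@C[4]-T,(C[3].T@[0,0,1]).round(3))
E
```

```text
bar slope -0.0028399101419777505 z at .24 0.11903344462205973 72
[-3.64926512 -0.67439393  7.76764256] [-1.04987326e-01 -4.05867970e+01 -1.99144113e+01  1.83786738e-03
 -8.64632037e-01 -1.76495902e-03] [0.58942825 0.10315912 0.08883818]
wrist cam pos [0.07693348 0.02311479 0.20014028] [-0.273 -0.08  -0.959]
```

View pics/w1.png

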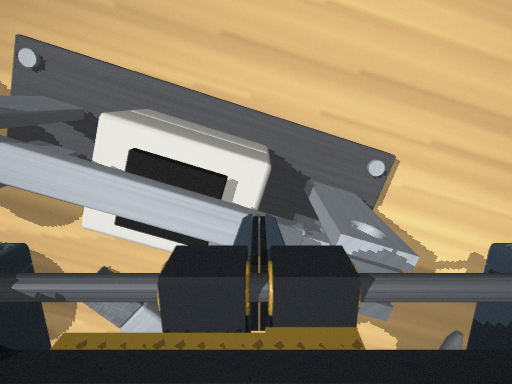

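The wrist view shows the fingertips (258,235) resting on the bar, the mould at (180,180), the right-hand cheek at (360,225), and the pin tip at lower right (452,342). The bar is on its stop (slope about 0, force 11 N). Next I'll resolve the finger-length mismatch.

```bash
python3 - <<'E'
from h import *
C=cam("wrist");I,D=capture("wrist");P=pts(C,D)
for n,(u,v) in dict(mould=(115,130),mould2=(250,160),base=(330,160),bar=(120,180),table=(450,180),cheek=(330,205),tip=(247,240),tip2=(271,240),screw=(376,168),finger=(205,260)).items():
    print(n,P[v-2:v+3,u-2:u+3].reshape(-1,3).mean(0).round(4),D[v,u].round(3))
E
```

```text
mould [0.6243 0.2044 0.0947] 0.192
mould2 [0.6294 0.1211 0.0938] 0.198
base [0.634  0.0512 0.0128] 0.28
bar [0.6027 0.1881 0.1176] 0.176
table [ 0.6462 -0.0678 -0.001 ] 0.299
cheek [0.6122 0.0588 0.0806] 0.219
tip [0.6042 0.1137 0.1539] 0.148
tip2 [0.6073 0.103  0.154 ] 0.148
screw [0.6392 0.0117 0.0181] 0.276
finger [0.6214 0.1284 0.2108] 0.088
```

Emit:
servo_tool(increments=[0, 0, -3, 0, 0, 0, -1, 0, 0, -9, 0, 0, 0, -1, 0, 0, -12, 0, 0, 0, 1, 0, 0, -12, 0, 0, 0, 1, 0, 0, -12, 0, 0, 0, 1, 0, 0, -12, 0, 0, 0, 1])

```text
time: 6.92
position: [0.5884, 0.1028, 0.2054]
orientation: [[0.96, 0.281, -0.004], [0.281, -0.96, -0.001], [-0.004, -0.0, -1.0]]
contact_force: [0.5, -0.3, 0.3]
gripper_width: 0.413
gripper_force: 0.0
```

```bash
python3 - <<'E'
from bar import *
I,D,C,P=bar();s=read_state();T=np.array(s["position"]);print(T,s["gripper_width"])
hsv=cv2.cvtColor(I,cv2.COLOR_BGR2HSV)
m=(P[...,2]>.14)&(P[...,2]<.40)&(abs(P[...,0]-T[0])<.12)&(abs(P[...,1]-T[1])<.12)
R=np.array(s["orientation"]);q=(P[m]-T)@R
for lo in np.arange(-.12,.03,.01):
    k=q[(q[:,2]>lo)&(q[:,2]<lo+.01)]
    if len(k):print(lo.round(2),len(k),np.percentile(k[:,0],[5,95]).round(3),np.percentile(k[:,1],[5,50,95]).round(3))
cv2.imwrite("pics/side4.png",cv2.resize(I[60:230,190:370],(636,600)))
E
```

```text
bar slope 0.0015077970565728228 z at .24 0.1189587233850323 71
[0.58854829 0.10280442 0.20566917] 0.4525087745254238
-0.12 181 [-0.029  0.04 ] [-0.074  0.078  0.082]
-0.11 12 [-0.027  0.035] [0.078 0.079 0.081]
-0.09 4 [0.011 0.019] [-0.023  0.003  0.031]
-0.08 71 [-0.014  0.019] [-0.024  0.029  0.032]
-0.07 71 [-0.012  0.019] [-0.023  0.028  0.031]
-0.06 69 [-0.013  0.018] [-0.024  0.027  0.031]
-0.05 66 [-0.012  0.018] [-0.024  0.026  0.029]
-0.04 56 [-0.012  0.018] [-0.024  0.025  0.028]
-0.03 1 [0.004 0.004] [-0.024 -0.024 -0.024]
```

View pics/side4.png

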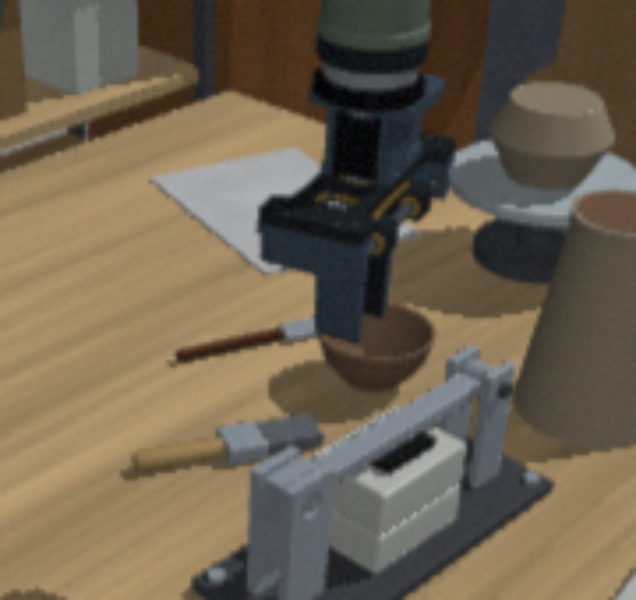

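The bar is down and stays down. The real fingertips end 30 mm short of the reported TCP, so I'll command z 30 mm lower from here. Moving to the long pin.

Emit:
servo_tool(increments=[-2.5, 4, 0, 0, 0, 0, 1, -5, 8, 0, 0, 0, 0, 1, -7.5, 12, 0, 0, 0, 0, 1, -10, 16.5, 0, 0, 0, 0, 1, -12.5, 20.5, 0, 0, 0, 0, 1, -15, 25, 0, 0, 0, 0, 1, -17.5, 29, 2, 0, 0, 0, 1, -20, 33, 4, 0, 0, 0, 1, -22.5, 37, 6, 0, 0, 0, 1, -25.7, 42.3, 8, 0, 0, 0, 1, -25.7, 42.3, 10, 0, 0, 0, 1, -25.7, 42.3, 10, 0, 0, 0, 1])

```text
time: 8.48
position: [0.4598, -0.3747, 0.1049]
orientation: [[0.96, 0.28, -0.004], [0.28, -0.96, 0.004], [-0.003, -0.005, -1.0]]
contact_force: [0.2, 1.5, -0.3]
gripper_width: 1.002
gripper_force: 0.0
```

Emit:
servo_tool(increments=[0, 0, 0, 0, 0, 0, 1])

```text
time: 8.6
position: [0.462, -0.3748, 0.1078]
orientation: [[0.96, 0.282, 0.0], [0.282, -0.96, -0.0], [0.0, 0.0, -1.0]]
contact_force: [-0.2, 0.3, 0.4]
gripper_width: 1.005
gripper_force: 0.0
```

```bash
python3 - <<'E'
from h import *
s=read_state();T=np.array(s["position"]);print(T,s["gripper_width"])
C=cam("wrist");I,D=capture("wrist");P=pts(C,D)
hsv=cv2.cvtColor(I,cv2.COLOR_BGR2HSV)
cv2.imwrite("pics/w2.png",I)
m=(hsv[...,1]<75)&(P[...,2]<.03)&(P[...,2]>.004)&(D>0)
n,l,st,ce=cv2.connectedComponentsWithStats(m.astype(np.uint8));i=1+st[1:,4].argmax();print(st[i])
p=P[l==i][:,:2]
th=np.radians(15.6);d=np.array([np.cos(th),np.sin(th)]);nn=np.array([-d[1],d[0]])
a=(p-[.4301,-.3839])@d;c=(p-[.4301,-.3839])@nn
k=(abs(c)<.012)&(a>.012)&(a<.13);f=np.polyfit(a[k],c[k],1);print("fit",f,"a",np.percentile(a,[.5,99.5]),"c",np.percentile(c,[.5,99.5]),len(p))
R=np.array(s["orientation"])
E
```

```text
[ 0.46199047 -0.37484999  0.1078078 ] 1.0045257718941851
[ 251   62   68  159 3360]
fit [-0.00026751  0.00079973] a [-0.00231858  0.14237611] c [-0.05762465  0.00851667] 3360
```

View pics/w2.png

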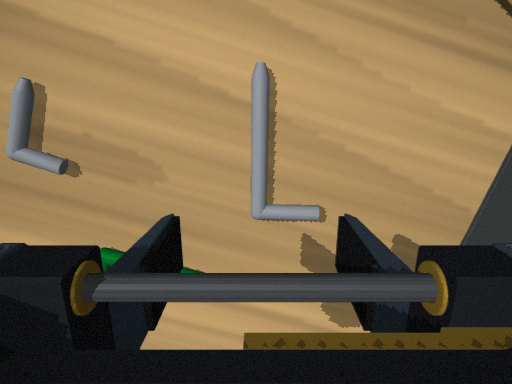

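Wrist view: the long pin's shank runs from (260,65) to (258,212), with its handle to (318,213), centred between the open fingers. The short pin is at (30,125) and the green one at the lower left, clear of the fingers. Descending.

Emit:
servo_tool(increments=[0, 0, 5, 0, 0, -0.7, 1, 0, 0, 9, 0, 0, -0.7, 1, 0, 0, 11.5, 0, 0, -0.7, 1, 0, 0, 13, 0, 0, -0.7, 1, 0, 0, 13.4, 0, 0, -0.7, 1, 0, 0, 13.4, 0, 0, -0.7, 1])

```text
time: 9.4
position: [0.4623, -0.3756, -0.0256]
orientation: [[0.956, 0.293, 0.001], [0.293, -0.956, -0.001], [0.001, 0.002, -1.0]]
contact_force: [0.6, -0.2, 0.7]
gripper_width: 0.997
gripper_force: 0.0
```

Emit:
servo_tool(increments=[0, 0, 0, 0, 0, 0, -1, 0, 0, 0, 0, 0, 0, -1, 0, 0, 0, 0, 0, 0, -1, 0, 0, 0, 0, 0, 0, -1, 0, 0, 0, 0, 0, 0, -1, 0, 0, 0, 0, 0, 0, -1, 0, 0, 0, 0, 0, 0, -1, 0, 0, 0, 0, 0, 0, -1])

```text
time: 10.4
position: [0.4616, -0.3752, -0.0265]
orientation: [[0.956, 0.293, -0.0], [0.293, -0.956, -0.0], [-0.0, 0.0, -1.0]]
contact_force: [0.3, -0.6, -0.6]
gripper_width: 0.168
gripper_force: 30.0
```

Pin gripped (15 mm opening). Lifting and carrying it to the near side of the clevis, turning as it goes.

Emit:
servo_tool(increments=[0, 0, -2, 0, 0, 0, -1, 0, 0, -7, 0, 0, 0, -1, 0, 0, -13, 0, 0, 0, -1, 0.7, -4, -17, 0, 0, 2, -1, 1.5, -8.5, -17, 0, 0, 5, -1, 2.3, -13, -17, 0, 0, 8, -1, 3, -17.5, -17, 0, 0, 11, -1, 4, -22.5, -17, 0, 0, 14, -1, 5, -27.5, -17, 0, 0, 17, -1, 5.7, -32, -17, 0, 0, 18.2, -1, 6.5, -37, -17, 0, 0, 18.2, -1, 7.4, -41.7, -17, 0, 0, 18.2, -1])

```text
time: 11.9
position: [0.4094, 0.0467, 0.1433]
orientation: [[1.0, -0.021, -0.0], [-0.021, -1.0, -0.0], [-0.0, 0.0, -1.0]]
contact_force: [1.0, -0.0, -1.3]
gripper_width: 0.167
gripper_force: 29.9
```

Emit:
servo_tool(increments=[0, 0, 0, 0, 0, 0, -1, 0, 0, 0, 0, 0, 0, -1])

```text
time: 12.15
position: [0.4101, 0.0449, 0.1433]
orientation: [[1.0, -0.02, -0.0], [-0.02, -1.0, -0.001], [-0.0, 0.001, -1.0]]
contact_force: [1.5, -0.1, -1.9]
gripper_width: 0.165
gripper_force: 29.9
```

```bash
cat > look.py <<'E'
from h import *
s=read_state();T=np.array(s["position"]);R=np.array(s["orientation"]);print(T,s["gripper_width"],R[:2,0],s["contact_force"])
C=cam("wrist");I,D=capture("wrist");P=pts(C,D)
hsv=cv2.cvtColor(I,cv2.COLOR_BGR2HSV)
q=(P-T)@R
m=(abs(q[...,2]+.0345)<.02)&(abs(q[...,1])<.02)&(q[...,0]>.03)&(q[...,0]<.125)&(D>0)
p=q[m];f=np.polyfit(p[:,0],p[:,1],1);g=[]
for x in np.arange(.03,.12,.015):
    k=p[(p[:,0]>x)&(p[:,0]<x+.015)]
    if len(k):g.append((x,k[:,2].min()+.008,k[:,1].mean()))
print("tool-frame slope/offset",f,"xmax",np.percentile(p[:,0],99.8),"\n top z+8mm by x",np.round(g,4))
for lo,hi in((.125,.15),):
    z=(P[...,2]>lo)&(P[...,2]<hi)&(abs(P[...,1]-.042)<.05)&(abs(P[...,0]-.5885)<.03)
    n,l,st,ce=cv2.connectedComponentsWithStats(z.astype(np.uint8))
    for i in range(1,n):
        if st[i,4]>60:
            w=P[l==i];print("top",st[i,4],w.mean(0).round(4),np.percentile(w,1,axis=0).round(4),np.percentile(w,99,axis=0).round(4),cv2.minAreaRect((w[:,:2]*1000).astype(np.float32)))
import sys;cv2.imwrite(f"pics/{sys.argv[1]}.png",I)
E
python3 look.py w3
```

```text
[0.41007888 0.04485569 0.14331353] 0.1648211699979988 [ 0.99980128 -0.01993106] [ 1.45319237 -0.0677733  -1.91751468]
tool-frame slope/offset [ 0.00555022 -0.00043434] xmax 0.11111531895566863 
 top z+8mm by x [[ 3.00e-02 -3.49e-02 -2.00e-04]
 [ 4.50e-02 -3.49e-02 -1.00e-04]
 [ 6.00e-02 -3.50e-02 -1.00e-04]
 [ 7.50e-02 -3.50e-02  0.00e+00]
 [ 9.00e-02 -3.51e-02  1.00e-04]
 [ 1.05e-01 -3.28e-02  2.00e-04]]
```

View pics/w3.png

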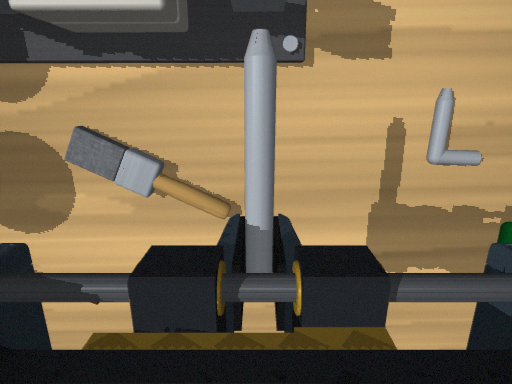

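Wrist view: the pin points straight ahead, with its tip at (260,32) and level in the hand. The clamp base edge and a screw show at (290,43). One closer measurement of the cheeks before lowering.

```bash
python3 - <<'E'
from h import *
ex=np.array([.9998,-.0205]);ey=np.array([.0205,.9998]);c=np.array([.5875,.0418])
for n in("top","side"):
    I,D=capture(n);C=cam(n);P=pts(C,D)
    loc=(P[...,:2]-c)
    X=loc@ex;Y=loc@ey
    for sx in(-1,1):
        m=(abs(P[...,2]-.134)<.004)&(abs(X-sx*.017)<.009)&(abs(Y)<.035)
        w=Y[m];print(n,sx,m.sum(),"Y",w.mean(),np.percentile(w,[2,98]),"X",np.percentile(X[m],[2,50,98]),"z",P[m][:,2].mean())
    m=(abs(P[...,2]-.117)<.006)&(abs(X)<.02)&(Y>.06)&(Y<.2);print("bar X",X[m].mean(),Y[m].mean(),m.sum())
    if n=="side":
        o,d=ray(C,278.7,202.2);k=(.6095-o[0])/d[0];print("hole",o+k*d)
        g=cv2.cvtColor(I,cv2.COLOR_BGR2GRAY)
        cv2.imwrite("pics/hole.png",cv2.resize(I[175:225,250:300],None,fx=12,fy=12,interpolation=cv2.INTER_CUBIC))
E
```

```text
top -1 39 Y 0.0016556673968098445 [-0.02086208  0.02165233] X [-0.0203355  -0.01570978 -0.01003726] z 0.13327558366901424
top 1 44 Y 0.0014414450829929918 [-0.02026106  0.02234298] X [0.00990754 0.01928202 0.02405372] z 0.13342768227895838
bar X 0.0007015333374935439 0.12881713177178505 284
side -1 43 Y -0.0007482659863061981 [-0.0225959   0.02298658] X [-0.0186878  -0.01321919 -0.00811046] z 0.13381954783262828
side 1 71 Y -8.925021323209232e-05 [-0.02141328  0.02288439] X [0.00896002 0.01918171 0.02571108] z 0.13319995486616124
bar X 0.006525468871539139 0.12719491928577428 280
hole [0.6095     0.05063143 0.10701185]
```

View pics/hole.png

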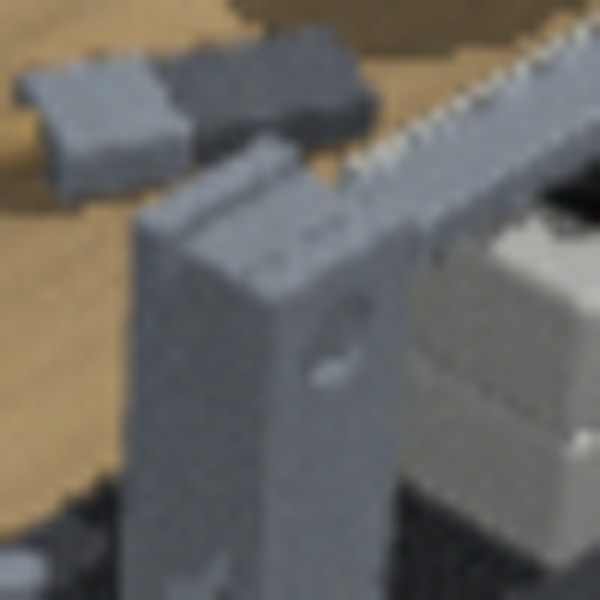

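Emit:
servo_tool(increments=[0, -0.1, 3, 0, 0, 0, -1, 0, -0.1, 5.5, 0, 0, 0, -1, 0, -0.1, 6.6, 0, 0, 0, -1, 0, -0.1, 6.6, 0, 0, 0, -1, 2, -0.1, 6.6, 0, 0, 0, -1, 3.5, -0.1, 6.6, 0, 0, 0, -1, 4.3, -0.1, 6.6, 0, 0, 0, -1, 5, -0.1, 6.6, 0, 0, 0, -1, 5.5, -0.1, 6.6, 0, 0, 0, -1])

```text
time: 13.42
position: [0.4654, 0.045, 0.0775]
orientation: [[1.0, -0.021, -0.0], [-0.021, -1.0, -0.0], [-0.0, 0.0, -1.0]]
contact_force: [0.1, -0.6, -3.2]
gripper_width: 0.166
gripper_force: 29.9
```

Emit:
servo_tool(increments=[0.3, 0, 0, 0, 0, 0, -1, 0.6, 0, 0, 0, 0, 0, -1])

```text
time: 13.68
position: [0.4712, 0.0449, 0.0774]
orientation: [[1.0, -0.021, -0.0], [-0.021, -1.0, -0.0], [-0.0, 0.0, -1.0]]
contact_force: [0.3, 0.5, -2.4]
gripper_width: 0.167
gripper_force: 29.9
```

Emit:
servo_tool(increments=[0.5, 0, 0, 0, 0, 0, -1, 1, 0, 0, 0, 0, 0, -1, 1.5, 0, 0, 0, 0, 0, -1, 2, 0, 0, 0, 0, 0, -1])

```text
time: 14.18
position: [0.4917, 0.0445, 0.0775]
orientation: [[1.0, -0.021, 0.0], [-0.021, -1.0, -0.0], [0.0, 0.0, -1.0]]
contact_force: [1.0, 0.3, -1.6]
gripper_width: 0.165
gripper_force: 29.9
```

Emit:
servo_tool(increments=[0.5, 0, 0, 0, 0, 0, -1, 1, 0, 0, 0, 0, 0, -1, 1.5, 0, 0, 0, 0, 0, -1, 2, 0, 0, 0, 0, 0, -1])

```text
time: 14.68
position: [0.5116, 0.0441, 0.0775]
orientation: [[1.0, -0.021, 0.0], [-0.021, -1.0, -0.0], [0.0, 0.0, -1.0]]
contact_force: [0.9, 0.5, -2.4]
gripper_width: 0.169
gripper_force: 29.9
```

Emit:
servo_tool(increments=[0.5, 0, 0, 0, 0, 0, -1, 1, 0, 0, 0, 0, 0, -1, 1.5, 0, 0, 0, 0, 0, -1, 2, 0, 0, 0, 0, 0, -1, 2.4, 0, 0, 0, 0, 0, -1, 2.6, 0, 0, 0, 0, 0, -1])

```text
time: 15.42
position: [0.5375, 0.0435, 0.0774]
orientation: [[1.0, -0.021, -0.0], [-0.021, -1.0, -0.0], [-0.0, 0.0, -1.0]]
contact_force: [0.2, -0.2, -2.3]
gripper_width: 0.169
gripper_force: 29.9
```

```bash
python3 - <<'E'
from bar import *
I,D,C,P=bar()
m=(P[...,0]>.612)&(P[...,0]<.70)&(abs(P[...,1]-.04)<.025)&(abs(P[...,2]-.112)<.02)
p=P[m];print(len(p),p[:,0].max(),p.mean(0))
cv2.imwrite("pics/ins.png",cv2.resize(I[150:240,220:340],(800,600)))
s=read_state();print(s["position"],s["contact_force"])
E
```

```text
bar slope -0.012193986539297864 z at .24 0.11883437973885085 70
152 0.6499926851209958 [0.62222766 0.03904332 0.11469702]
[0.53775069 0.0435122  0.07749678] [ 1.05237349  0.06257925 -2.91376494]
```

View pics/ins.png

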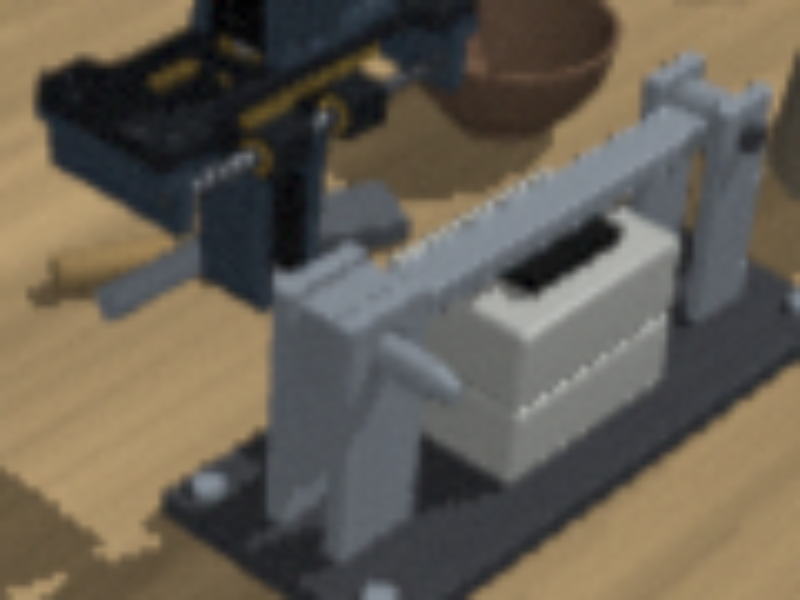

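The pin goes through both cheeks and the eye. Its tip is at (455,385), about 40 mm beyond the far cheek, and the bar is down. Releasing and withdrawing upward.

Emit:
servo_tool(increments=[0, 0, 0, 0, 0, 0, -0.5, 0, 0, 0, 0, 0, 0, -0.2, 0, 0, 0, 0, 0, 0, 0.2, 0, 0, 0, 0, 0, 0, 0.2, 0, 0, 0, 0, 0, 0, 0.2, 0, 0, 0, 0, 0, 0, 0.2, 0, 0, -2, 0, 0, 0, 0.2, 0, 0, -5, 0, 0, 0, 0.2, 0, 0, -9, 0, 0, 0, 0.2, 0, 0, -13, 0, 0, 0, 0.2, 0, 0, -13, 0, 0, 0, 0.2, 0, 0, -13, 0, 0, 0, 0.2])

```text
time: 16.98
position: [0.5367, 0.0435, 0.2068]
orientation: [[1.0, -0.021, -0.001], [-0.021, -1.0, -0.0], [-0.001, 0.0, -1.0]]
contact_force: [0.9, 0.3, -0.2]
gripper_width: 0.602
gripper_force: 0.0
```

```bash
python3 - <<'E'
from bar import *
I,D,C,P=bar()
m=(P[...,0]>.614)&(P[...,0]<.70)&(abs(P[...,1]-.04)<.025)&(abs(P[...,2]-.112)<.03)
p=P[m];print(len(p),p[:,0].max(),p.mean(0))
I,D=capture("top");P=pts(cam("top"),D)
m=(P[...,0]>.614)&(P[...,0]<.70)&(abs(P[...,1]-.04)<.025)&(abs(P[...,2]-.112)<.03);print("top tip",P[m][:,0].max(),m.sum())
for nm,(x0,x1,y0,y1) in dict(jug=(90,165,130,190),bowl=(148,188,195,235)).items():
    q=P[y0:y1,x0:x1].reshape(-1,3);q=q[(q[:,2]>.02)&(q[:,2]<.25)];print(nm,q.min(0).round(3),q.max(0).round(3))
s=read_state();print(s["position"],s["contact_force"],s["gripper_width"],s["time"])
E
```

```text
bar slope -0.006261276963010229 z at .24 0.11882526800695431 76
82 0.6493845775940438 [0.62895846 0.0394599  0.1190605 ]Traceback (most recent call last):
  File "<stdin>", line 6, in <module>
    return umr_maximum(a, axis, None, out, keepdims, initial, where)
ValueError: zero-size array to reduction operation maximum which has no identity
```

```bash
python3 -c "
from station import *
s=read_state();print(s['time'],s['contact_force']);print(finish_job())"
```

```text
17.075 [ 0.40445131 -0.40832579  0.66230066]
the job is handed in; nothing more can be done
None
```

The job is handed in at 17 s: the bar is down on its stop, the long pin is through both cheeks and the eye with its tip about 40 mm beyond the far cheek, the gripper is clear, and the arm never went near the jug or bowl (I didn't re-measure them); the real fingertips sit about 30 mm short of the reported TCP.

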